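# Stack the keyed bin on the sloped stand and close it with its lid

### The job

Stack the loose keyed bin on the matching bin that is bolted to the sloped stand, turned so that all three of its notches drop over the three lugs and it sits flush, then close the stack with the keyed lid in the same way. Lower each piece gently, do not let it drop, and leave the other things on the bench where they are.

Things in the scene. Friction and masses are not known exactly. Their poses are not given: they have to be found in the camera images.
- base_rim (a point): Rim centre of the bottom bin: red, open, 150 (x) x 110 (y) x 60 mm (z), walls 5, bolted to a fixed stand sloping 28 deg down towards the robot. z: the bin's normal, leaning 28 deg to the robot; x: uphill to its keyed end. Three half-round lugs (20 wide, 5 thick, 12 high) stand on the rim: on both long walls, 25 from the middle towards +x, and mid +x end wall. Cross wall as in the loose bin.
- bin_mid (a point): Loose red bin like the bottom one, same lugs; this point is its centre, 30 mm below the rim, 30 above the underside, 12 above the inner floor. z up. Grip: the cross wall in the middle, 12 thick in x, 100 long in y, flush with the rim, clear compartments 64 x 100 mm on each side of it. Seated, this point is 30 above base_rim along its z, axes agreeing. Starts upright on the bench, left or right.
- bin_key (a point): The notch at the middle of the loose bin's keyed end wall (72.5 mm towards +x from the middle, 7 above the underside). Notches, 24 mm wide and 14 high, are cut through the lower wall edges, one under each of its lugs: this one and one in each long wall, 25 from the middle towards +x. The -x end has none.
- lid_mid (a point): Red lid 150 (x) x 110 (y) mm, skirt 18 high and 5 thick, with an upright grip rib on top in the middle: 12 thick in x, 70 long in y, from 18 to 60 above the lower edge. This point is in the rib, on the axis, 30 above the lower edge. z up. Seated, it is 60 above bin_mid along the bin's z, axes agreeing. Starts upright on the bench on the side where the bin is not.
- lid_key (a point): The notch at the middle of the lid's keyed end (72.5 mm towards +x from the middle, 7 above the lower edge). Notches 24 wide, 14 high: this one and one in each long side of the skirt, 25 from the middle towards +x. The -x end has none.
- bin: The loose bin, 0.17 to 0.29 kg; origin at the centre of its underside, x to its keyed end.
- lid: The lid, 0.12 to 0.2 kg; origin at the centre of the lower edge's plane, x to its keyed end.
- carton: cardboard carton 110 x 70 x 55 (mm); a bystander, origin under its middle
- oilcan: round can, 48 diameter, 130 tall (mm); a bystander, origin under its middle
- tape: cardboard ring (tape core) 96 diameter, 45 tall, lying flat between the robot and the stand (mm); a bystander, origin under its middle
- jar: glass jar, 64 diameter, 85 tall (mm); a bystander, origin under its middle
- spanner: spanner, 170 long, lying flat (mm); a bystander
- driver: screwdriver, 180 long, lying flat (mm); a bystander
- smallbin: small red bin without notches, 100 x 75 x 50 (mm); a bystander, origin under its middle
Mind the look-alikes: they are no part of the job. What is shaped like the bin but blue is not meant. What is shaped like the part that bears base_rim but orange is not meant.

How it is judged:
By the outcome, as a careful person would: the job done as asked, in the order asked, and still so for the second after the job is handed in, with the robot touching nothing.
It also fails if it takes over 64 s, if anything falls off the work surface, if the arm or the gripper's body presses on something with over 40 N, if the wrist force passes 120 N, or if a joint passes its speed limit or range.

### The arm

A 6-joint arm with a two-finger parallel gripper is mounted at the origin on the work surface. World frame = base frame: x ahead of the robot, y to its left, z up, the work surface at z = 0. Lengths are in m, angles in rad, forces in N, time in s.
With the tool pointing down it reaches from about 0.35 to 0.975 m from the base axis. Payload 4.9 kg.
Tool frame: the origin (TCP) lies at the very end of the fingers, on their centre line; the grasp point (between the pads) lies 19 mm behind it; z points along the fingers, y is the line along which they close (so a half turn about z gives the same grasp; the last joint's range is limited). The gripper opens to 85 mm and grips with 20 to 120 N. Pads are 22 mm wide; open, the fingers measure 114 mm over their backs; the gripper's body (76 mm by 85 mm) begins 54 mm behind the grasp point. The pads swing forward as they close: fully open they stand 13 mm farther back than shut.
Start: joints at [-1.327, 0.053, 1.613, -0, 1.476, -0.119], TCP at [0.222, -0.584, 0.231] pointing down, gripper open.
Joint ranges: [-3.01, 3.01], [-1.01, 2.22], [0.06, 2.58], [-1.02, 4.17], [0.09, 2.62], [-3.14, 3.14]. Speed limits (rad/s): [2.57, 2.57, 3.14, 3.14, 3.14, 3.14].

### API

Orientations are given as a unit quaternion [w, x, y, z].
In Python, from plant import manip gives the robot as it stands.
- The arm moves only by the tool move_arm, never from a script. Its argument "plan" is a list that holds one entry, the list of rows, each a list of 7 numbers: the shift along the tool's x, y, z as a fraction of full scale, then the turn, a rotation vector about the tool's x, y, z as a fraction of full scale, then the closure, from 0 (fully open) to 1 (shut). In form: [[[dx, dy, dz, wx, wy, wz, fingers], ...]]. A call has exactly 10 rows; each row shifts and turns the commanded pose from where the row before left it, along the tool's axes as they then stand; what a row does not reach is not made up. Full scale, the value 1, is 0.12 m for a shift and 0.15 rad for a turn. A row lasts 1/8 s, in which the tool goes at most 62.5 mm and 10.7 degrees, less where a joint would pass 70% of its speed; a pose out of reach is approached as far as the arm can. A call with a number of a shift or a turn outside -1 to 1 is refused whole. A call with a gripper value outside its range is refused whole. The fingers move at their own pace and stop on an object; the grip force is fixed at half the most. Time passes only in rows, so rows that do not move let the fingers close, or fill a call up. It gives the time, the measured TCP pose, the force, the opening and the grip force at its end, in the units of the state.
- manip.state(): the state, without advancing time (a new reading comes with each control period).
- manip.grab_frame(name): name is "side" or "top" or "wrist"; returns a dict with "pixels" (384x512x3 uint8, blue, green, red), "depth" (384x512 float32, m along the optical axis (not along the pixel's ray), 0 where there is no reading), "vfov" (degrees; the focal length in pixels is half the picture's height over the tangent of half this angle, whatever the lens; pixels are square), "cx", "cy" (the principal point, pixels), "view" (4x4, takes a point from world to camera coordinates). Camera axes: x right, y down, z forward; pixel columns grow to the right and rows downward; lengths in m; the calibration is good to about 2 mm. A picture is of the moment at which its call begins.
- manip.job_done(): hands the job in; it is judged then, once.
The state is a dict: "time": time; "joint_pos": joint angles; "joint_vel": joint speeds; "joint_efforts": joint torques, N m; "tool_pos": TCP position; "tool_rot": TCP orientation; "contact_force": force on the tool from outside, world axes, zero at the start; "ft_torque": the same for the moment, N m; "gripper_width": opening from 0.0 (shut) to 1.0 (fully open); "grasp_force": force on a finger pad.
Only numpy, scipy, OpenCV 4.12 (cv2) and the standard library are available. Lean on these libraries where they do the work, as an engineer would, in place of code of your own. Each camera call takes 0.05 s, during which the arm holds its last target. There are 200 camera calls.

## Working session

There is one attempt and no reset: what is moved stays moved. The work goes in short steps, Python scripts to look and compute and a tool call to move; the robot and the scene stay as the last step left them, time stands still between calls to the robot, and variables do not carry over. Pictures are saved under pics/ and viewed, at most 10 in all, crops included, and the job is handed in when it is done.

Besides the shell and the picture viewer there is one more tool, called after ">>>" by a JSON object that holds its "name" and its "arguments". move_arm: Moves the arm, as the interface text tells. Its arguments: {"type":"object","properties":{"plan":{"type":"array"}},"required":["plan"]}

```bash
mkdir -p pics; ls; cat > h.py <<'E'
import numpy as np, cv2
from plant import manip
from scipy.spatial.transform import Rotation as R
def grab(n):
    f=manip.grab_frame(n); return f
def cloud(f):
    h,w=f["depth"].shape; fl=h/2/np.tan(np.radians(f["vfov"])/2)
    v,u=np.mgrid[:h,:w]; d=f["depth"]
    c=np.stack([(u-f["cx"])*d/fl,(v-f["cy"])*d/fl,d],-1)
    V=np.array(f["view"]); p=(c-V[:3,3])@V[:3,:3]
    p[d<=0]=np.nan
    return p
E
python3 - <<'E'
from h import *
import pickle
fs={n:grab(n) for n in("top","side")}
pickle.dump(fs,open("f0.pkl","wb"))
im=np.vstack([fs["top"]["pixels"],fs["side"]["pixels"]])
cv2.imwrite("pics/top0.png",fs["top"]["pixels"]);cv2.imwrite("pics/side0.png",fs["side"]["pixels"])
s=manip.state();print(s)
E
```

```text
pics
{'time': 0.1, 'joint_pos': array([-1.32701211e+00,  5.32452049e-02,  1.61418629e+00,  3.92786366e-05,
        1.47599133e+00, -1.18997956e-01]), 'joint_vel': array([ 0.00045523,  0.00025262, -0.00417864, -0.00157361, -0.00108768,
       -0.0007806 ]), 'joint_efforts': array([-5.05917924e-04, -3.94908714e+01, -3.71360779e+01, -1.72442378e-04,
        3.94756251e-03,  2.70200212e-05]), 'tool_pos': array([ 0.22167073, -0.58375706,  0.23019657]), 'tool_rot': array([-9.14521744e-04,  9.83593622e-01,  1.80396090e-01, -3.75465028e-05]), 'contact_force': array([ 0.4595862 ,  0.45341974, -0.05657685]), 'ft_torque': array([ 0.02758635,  0.02133706, -0.03129204]), 'grasp_force': 0.0, 'gripper_width': 1.0002340045382099}
```

View pics/top0.png

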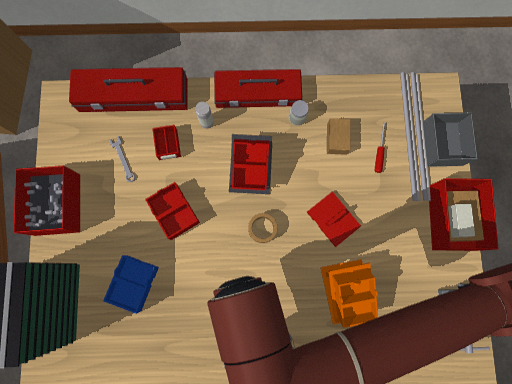

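View pics/side0.png

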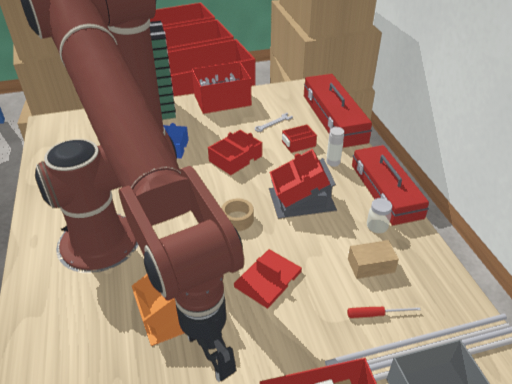

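The top view shows the stand with the red base bin at (250,163), the loose red bin at (172,210) and the lid at (333,217). The look-alikes are the blue bin at (131,284), the orange bin on a stand at (350,293), and the small red bin at (166,142), which has no notches. The red pieces of the right size fit the description. I'll confirm them in one enlarged crop and measure.

```bash
python3 - <<'E'
from h import *
import pickle
fs=pickle.load(open("f0.pkl","rb"))
t=fs["top"];P=cloud(t)
im=t["pixels"]
def c(u,v,r,s=400,img=im): return cv2.resize(img[v-r:v+r,u-r:u+r],(s,s),interpolation=cv2.INTER_CUBIC)
S=fs["side"]["pixels"]
a=[c(172,210,34,300),c(333,217,34,300)];b=[c(250,163,34,300),c(300,185,40,300,S)]
cv2.imwrite("pics/crop0.png",np.vstack([np.hstack(a),np.hstack(b)]))
hsv=cv2.cvtColor(im,cv2.COLOR_BGR2HSV)
red=((hsv[...,0]<6)|(hsv[...,0]>174))&(hsv[...,1]>150)
print(t["vfov"],t["cx"],t["cy"],t["view"])
for n,(u,v) in dict(bin=(172,210),lid=(333,217),base=(250,163)).items():
    m=np.zeros_like(red);m[v-36:v+37,u-36:u+37]=1
    k,l,st,ce=cv2.connectedComponentsWithStats((m&red).astype(np.uint8))
    i=1+st[1:,4].argmax();q=P[l==i]
    q=q[np.isfinite(q[:,2])]
    z=q[:,2];print(n,len(q),np.nanmin(q,0),np.nanmax(q,0),np.histogram(z,12))
    if n!="base":
        o=q[(z>(0.045 if n=="bin" else .012))]
        print(cv2.minAreaRect((o[:,:2]*1000).astype(np.float32)))
        if n=="lid":
            o=q[z>.05];print('rib',cv2.minAreaRect((o[:,:2]*1000).astype(np.float32)))
        if n=="bin":
            o=q[z>.063];print('lugs',o.round(3))
E
```

```text
51.63997317899786 256.5347365808031 195.74276528657728 [[-0.0275027  -0.99955093  0.01189667  0.00891928]
 [-0.98442603  0.02501546 -0.17401038  0.50383327]
 [ 0.17363464 -0.01649715 -0.98467195  1.26175842]
 [ 0.          0.          0.          1.        ]]
bin 1686 [ 0.37124113  0.18895953 -0.00088218] [0.55466554 0.3533029  0.07897811] (array([  7,   9, 461, 560,  61,  52,  58,  62, 107, 266,  35,   8]), array([-0.00088218,  0.00577284,  0.01242786,  0.01908289,  0.02573791,
        0.03239294,  0.03904796,  0.04570299,  0.05235801,  0.05901304,
        0.06566806,  0.07232309,  0.07897811]))
((463.2015380859375, 272.81414794921875), (150.61245727539062, 110.30322265625), 29.917261123657227)
lugs [[0.546 0.273 0.064]
 [0.543 0.257 0.063]
 [0.54  0.286 0.064]
 [0.537 0.289 0.063]
 [0.533 0.253 0.063]
 [0.529 0.3   0.069]
 [0.53  0.298 0.066]
 [0.529 0.25  0.064]
 [0.526 0.309 0.072]
 [0.526 0.306 0.072]
 [0.526 0.304 0.069]
 [0.523 0.317 0.068]
 [0.523 0.312 0.072]
 [0.523 0.311 0.067]
 [0.524 0.308 0.064]
 [0.52  0.317 0.067]
 [0.519 0.313 0.071]
 [0.518 0.245 0.07 ]
 [0.518 0.24
[... 2403 characters left out ...]
 0.0087368 ,  0.01454233,  0.02034787,
        0.0261534 ,  0.03195894,  0.03776447,  0.04357001,  0.04937554,
        0.05518108,  0.06098661,  0.06679215]))
((425.63739013671875, -259.71392822265625), (148.292236328125, 111.21443176269531), 36.71942138671875)
rib ((425.7684631347656, -258.66363525390625), (12.039569854736328, 68.13800048828125), 36.91752243041992)
base 1737 [ 0.51740501 -0.04501503  0.00234071] [0.67913636 0.0746613  0.16844318] (array([  5,   1,   2, 193, 324, 181, 354, 289, 202,  62, 101,  23]), array([0.00234071, 0.01618258, 0.03002445, 0.04386633, 0.0577082 ,
       0.07155007, 0.08539194, 0.09923382, 0.11307569, 0.12691756,
       0.14075943, 0.1546013 , 0.16844318]))
```

View pics/crop0.png

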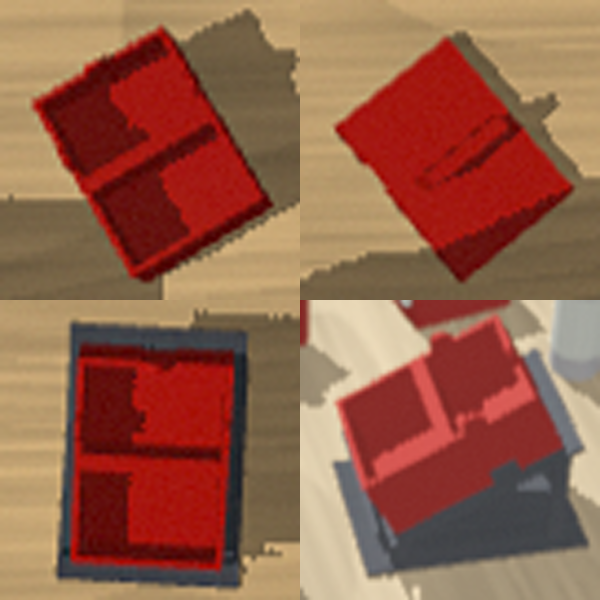

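The crop shows the loose bin with its end lug at (100,65), so its keyed end points up-left, at a yaw of about +30°. The lid has a notch in its left long side at (370,165), so it is keyed up-left too, yaw about +37°. The base bin's end lug is uphill, and the side view agrees. I'll fit the base and plan the move to a viewing pose above the bin.

```bash
cat >> h.py <<'E'
def rq(q): return R.from_quat([q[1],q[2],q[3],q[0]])
def toolrot(zdir,ydir):   # tool z, tool y in world
    z=np.array(zdir,float);z/=np.linalg.norm(z);y=np.array(ydir,float);y-=z*(y@z);y/=np.linalg.norm(y)
    return R.from_matrix(np.stack([np.cross(y,z),y,z],1))
def frame(yaw,tilt=0): return R.from_euler('ZY',[yaw,-tilt],degrees=True)
def toolfor(F): M=F.as_matrix(); return toolrot(-M[:,2],M[:,0])  # tool y = part +x
def plan(wps,start=None,dig=3):
    """wps: list of (pos,Rot,n rows,closure) -> prints rounded rows"""
    if start is None: s=manip.state(); p,r=s['tool_pos'].copy(),rq(s['tool_rot'])
    else: p,r=start
    rows=[]
    for P,Q,n,g in wps:
        P=np.array(P,float);p0,r0=p.copy(),r;w=(r0.inv()*Q).as_rotvec()
        for i in range(1,n+1):
            tp=p0+(P-p0)*i/n; tr=r0*R.from_rotvec(w*i/n)
            d=np.round(r.inv().apply(tp-p)/.12,dig); e=np.round((r.inv()*tr).as_rotvec()/.15,dig)
            if np.linalg.norm(d)>.52 or abs(e).max()>1: print("TOO FAST",d,e)
            p=p+r.apply(d*.12); r=r*R.from_rotvec(e*.15)
            rows.append([float(x)+0. for x in d]+[float(x)+0. for x in e]+[g])
    while len(rows)%10: rows.append([0,0,0,0,0,0,rows[-1][6]])
    for k in range(0,len(rows),10): print("[["+",".join("["+",".join(f"{x:g}" for x in a)+"]" for a in rows[k:k+10])+"]]")
    print("end",p.round(4))
    return p,r
def redmask(im):
    h=cv2.cvtColor(im,cv2.COLOR_BGR2HSV); return ((h[...,0]<6)|(h[...,0]>174))&(h[...,1]>130)
def rimfit(q,F0,wrim,tol=.005,size=(.15,.11)):
    """q: Nx3 cloud, F0 initial frame; returns refined centre (world) on rim plane & yaw correction deg"""
    L=F0.inv().apply(q); k=abs(L[:,2]-wrim)<tol; L=L[k]
    rc=cv2.minAreaRect((L[:,:2]*1000).astype(np.float32)); (cx,cy),(a,b),an=rc
    if a<b: a,b,an=b,a,an-90
    an=(an+90)%180-90
    return F0.apply([cx/1000,cy/1000,np.median(L[:,2])]),an,(a,b),k.sum()
E
python3 - <<'E'
from h import *
import pickle
fs=pickle.load(open("f0.pkl","rb"))
for n,(u,v,r) in dict(top=(250,163,36),side=(300,183,40)).items():
    f=fs[n];P=cloud(f);m=redmask(f["pixels"]);q=P[v-r:v+r,u-r:u+r][m[v-r:v+r,u-r:u+r]];q=q[np.isfinite(q).all(1)]
    q=q[(abs(q[:,1]-.015)<.09)&(abs(q[:,0]-.6)<.11)&(q[:,2]>.03)]
    for yaw in(0,2,4):
        F=frame(yaw,28);w=F.inv().apply(q)[:,2]
        h,e=np.histogram(w,np.arange(-.3,-.1,.004));top=[(round(e[i],3),int(h[i])) for i in range(len(h)) if h[i]>3]
        if yaw==2: print(n,top)
E
python3 - <<'E'
from h import *
B=np.array([.463,.273,.06]);F=frame(29.9)
s=manip.state();p=s['tool_pos']
Q=toolfor(F)
p,r=plan([([.23,-.5,.30],rq(s['tool_rot']),2,0),(np.r_[B[:2]-[.02,.02],.26],Q,16,0),(np.r_[B[:2],.24],Q,1,0)])
E
```

```text
top [(np.float64(-0.228), 11), (np.float64(-0.224), 13), (np.float64(-0.22), 161), (np.float64(-0.216), 502), (np.float64(-0.212), 332), (np.float64(-0.208), 79), (np.float64(-0.204), 38), (np.float64(-0.2), 40), (np.float64(-0.196), 27), (np.float64(-0.192), 28), (np.float64(-0.188), 31), (np.float64(-0.184), 33), (np.float64(-0.18), 57), (np.float64(-0.176), 140), (np.float64(-0.172), 154), (np.float64(-0.168), 70), (np.float64(-0.164), 16), (np.float64(-0.16), 4), (np.float64(-0.156), 5)]
side [(np.float64(-0.232), 14), (np.float64(-0.228), 45), (np.float64(-0.224), 84), (np.float64(-0.22), 292), (np.float64(-0.216), 243), (np.float64(-0.212), 104), (np.float64(-0.208), 101), (np.float64(-0.204), 105), (np.float64(-0.2), 95), (np.float64(-0.196), 101), (np.float64(-0.192), 109), (np.float64(-0.188), 94), (np.float64(-0.184), 106), (np.float64(-0.18), 144), (np.float64(-0.176), 176), (np.float64(-0.172), 115), (np.float64(-0.168), 29), (np.float64(-0.164), 11), (np.float64(-0.16), 7)]
[[[0.156,-0.314,-0.29,0,0,0,0],[0.157,-0.315,-0.29,0,0,0,0],[0.243,-0.327,0.021,0,-0.001,-0.721,0],[0.277,-0.299,0.022,-0.001,-0.001,-0.721,0],[0.307,-0.268,0.021,0,0,-0.72,0],[0.335,-0.233,0.022,-0.001,-0.001,-0.721,0],[0.357,-0.195,0.021,0,-0.001,-0.721,0],[0.377,-0.156,0.021,-0.001,-0.001,-0.721,0],[0.391,-0.114,0.021,0,0,-0.72,0],[0.401,-0.071,0.021,-0.001,-0.001,-0.721,0]]]
[[[0.407,-0.027,0.021,0,-0.001,-0.721,0],[0.407,0.016,0.021,-0.001,0,-0.721,0],[0.403,0.061,0.021,0,-0.001,-0.721,0],[0.395,0.103,0.021,-0.001,-0.001,-0.72,0],[0.38,0.146,0.021,0,-0.001,-0.721,0],[0.363,0.186,0.021,-0.001,0,-0.721,0],[0.341,0.223,0.021,0,-0.001,-0.721,0],[0.314,0.26,0.021,0,-0.001,-0.72,0],[0.062,0.227,0.166,0,0,0,0],[0,0,0,0,0,0,0]]]
end [0.463 0.273 0.24 ]
```

>>> {"name": "move_arm", "arguments": {"plan": [[[0.156, -0.314, -0.29, 0, 0, 0, 0], [0.157, -0.315, -0.29, 0, 0, 0, 0], [0.243, -0.327, 0.021, 0, -0.001, -0.721, 0], [0.277, -0.299, 0.022, -0.001, -0.001, -0.721, 0], [0.307, -0.268, 0.021, 0, 0, -0.72, 0], [0.335, -0.233, 0.022, -0.001, -0.001, -0.721, 0], [0.357, -0.195, 0.021, 0, -0.001, -0.721, 0], [0.377, -0.156, 0.021, -0.001, -0.001, -0.721, 0], [0.391, -0.114, 0.021, 0, 0, -0.72, 0], [0.401, -0.071, 0.021, -0.001, -0.001, -0.721, 0]]]}}

```text
time: 1.35
tool_pos: [0.3365, -0.1224, 0.2799]
tool_rot: [0.0, 0.817, 0.577, -0.0]
contact_force: [1.0, 0.2, -0.2]
gripper_width: 1.002
grasp_force: 0.0
```

>>> {"name": "move_arm", "arguments": {"plan": [[[0.407, -0.027, 0.021, 0, -0.001, -0.721, 0], [0.407, 0.016, 0.021, -0.001, 0, -0.721, 0], [0.403, 0.061, 0.021, 0, -0.001, -0.721, 0], [0.395, 0.103, 0.021, -0.001, -0.001, -0.72, 0], [0.38, 0.146, 0.021, 0, -0.001, -0.721, 0], [0.363, 0.186, 0.021, -0.001, 0, -0.721, 0], [0.341, 0.223, 0.021, 0, -0.001, -0.721, 0], [0.314, 0.26, 0.021, 0, -0.001, -0.72, 0], [0.062, 0.227, 0.166, 0, 0, 0, 0], [0, 0, 0, 0, 0, 0, 0]]]}}

```text
time: 2.6
tool_pos: [0.4622, 0.2731, 0.2367]
tool_rot: [-0.001, 0.5, 0.866, -0.003]
contact_force: [-0.3, -0.7, -0.3]
gripper_width: 0.999
grasp_force: 0.0
```

```bash
python3 - <<'E'
from h import *
import pickle
s=manip.state();print(s['time'],s['tool_pos'],s['joint_pos'].round(3))
w=grab("wrist");pickle.dump(w,open("wbin.pkl","wb"));cv2.imwrite("pics/wbin.png",w["pixels"])
s=manip.state();print(s['tool_pos'],s['tool_rot'])
P=cloud(w);q=P[redmask(w["pixels"])];q=q[np.isfinite(q).all(1)];q=q[np.linalg.norm(q[:,:2]-[.463,.273],axis=1)<.12]
print(np.histogram(q[:,2],np.arange(-.01,.09,.005)))
V=np.array(w["view"]);T=rq(s['tool_rot']).as_matrix();print("cam in tool",T.T@(-V[:3,:3].T@V[:3,3]-s['tool_pos']),w["vfov"])
for wr in(.058,.06,.062):print(rimfit(q,frame(29.9),wr))
E
```

```text
2.6 [0.46220301 0.27310197 0.23671706] [ 0.396 -0.158  1.807 -0.002  1.499 -0.127]
[0.46230794 0.27252692 0.23798575] [-4.80114827e-04  5.00395488e-01  8.65793812e-01 -2.28010404e-03]
(array([   0,    0,    0,    0,   92, 9699,  483,  483,  346,  521,  403,
        552,  419, 1436, 2504,  161,  214,    0,    0]), array([-0.01 , -0.005,  0.   ,  0.005,  0.01 ,  0.015,  0.02 ,  0.025,
        0.03 ,  0.035,  0.04 ,  0.045,  0.05 ,  0.055,  0.06 ,  0.065,
        0.07 ,  0.075,  0.08 ,  0.085]))
cam in tool [ 0.0843329   0.0002136  -0.14175237] 59.40904353013165
(array([0.46278129, 0.2722105 , 0.06022783]), 0.1801273673772812, (148.9263153076172, 110.42147064208984), np.int64(4067))
(array([0.46278129, 0.2722105 , 0.06028229]), 0.1801273673772812, (148.9263153076172, 110.42147064208984), np.int64(3940))
(array([0.46278129, 0.2722105 , 0.0603364 ]), 0.1801273673772812, (148.9263153076172, 110.42147064208984), np.int64(3807))
```

View pics/wbin.png

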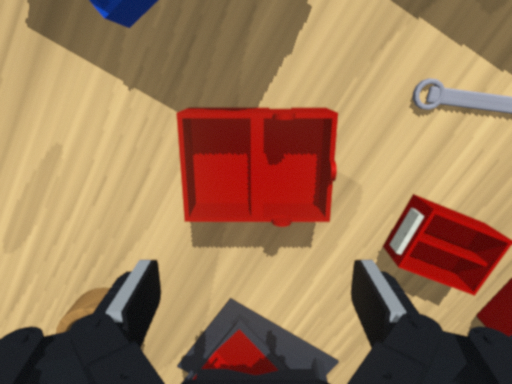

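The wrist view shows the bin at (258,165) with its lugs at the right (333,170) and on both long sides near x=284. That confirms its keyed end is along tool +y. The fit gives centre (0.4628, 0.2722), height 0.060 and yaw 30.1°. I'll look at the base from the same relative pose so that camera bias cancels.

```bash
python3 - <<'E'
from h import *
import pickle
f=pickle.load(open("f0.pkl","rb"))["top"];P=cloud(f);m=redmask(f["pixels"])
u,v,r=250,163,36;q=P[v-r:v+r,u-r:u+r][m[v-r:v+r,u-r:u+r]];q=q[np.isfinite(q).all(1)]
y=2.
for i in range(4):
    c,an,ab,k=rimfit(q,frame(y,28),-.1715);print(y,c,an,ab,k);y+=an
F=frame(y,28);t=c+F.apply([0,0,.178])
Q=toolfor(F);plan([(t,Q,8,0)])
E
```

```text
2.0 [0.58678979 0.01566001 0.11805195] -5.88714599609375 (150.4190216064453, 109.81938934326172) 342
-3.88714599609375 [0.58641317 0.01569828 0.117677  ] -0.5649261474609375 (151.8042449951172, 110.01268768310547) 374
-4.4520721435546875 [0.58646469 0.01569702 0.11759903] -0.05425262451171875 (151.8040008544922, 110.0229721069336) 366
-4.506324768066406 [0.58648063 0.01569598 0.11757077] -0.0052032470703125 (151.80398559570312, 110.0238265991211) 365
[[[-0.247,-0.093,-0.038,-0.398,-0.12,0.492,0],[-0.254,-0.073,-0.037,-0.398,-0.12,0.491,0],[-0.259,-0.052,-0.038,-0.398,-0.121,0.492,0],[-0.263,-0.03,-0.034,-0.398,-0.12,0.492,0],[-0.265,-0.008,-0.031,-0.398,-0.12,0.491,0],[-0.266,0.012,-0.027,-0.398,-0.12,0.492,0],[-0.264,0.034,-0.02,-0.398,-0.121,0.492,0],[-0.261,0.054,-0.012,-0.398,-0.12,0.491,0],[0,0,0,0,0,0,0],[0,0,0,0,0,0,0]]]
end [0.5032 0.0222 0.2747]
```

>>> {"name": "move_arm", "arguments": {"plan": [[[-0.247, -0.093, -0.038, -0.398, -0.12, 0.492, 0], [-0.254, -0.073, -0.037, -0.398, -0.12, 0.491, 0], [-0.259, -0.052, -0.038, -0.398, -0.121, 0.492, 0], [-0.263, -0.03, -0.034, -0.398, -0.12, 0.492, 0], [-0.265, -0.008, -0.031, -0.398, -0.12, 0.491, 0], [-0.266, 0.012, -0.027, -0.398, -0.12, 0.492, 0], [-0.264, 0.034, -0.02, -0.398, -0.121, 0.492, 0], [-0.261, 0.054, -0.012, -0.398, -0.12, 0.491, 0], [0, 0, 0, 0, 0, 0, 0], [0, 0, 0, 0, 0, 0, 0]]]}}

```text
time: 3.9
tool_pos: [0.5033, 0.0222, 0.2766]
tool_rot: [0.178, 0.713, 0.658, 0.166]
contact_force: [0.8, 0.7, 0.5]
gripper_width: 1.001
grasp_force: 0.0
```

```bash
python3 - <<'E'
from h import *
import pickle
w=grab("wrist");pickle.dump(w,open("wbase.pkl","wb"));cv2.imwrite("pics/wbase.png",w["pixels"])
s=manip.state();print(s['time'],s['tool_pos'],s['tool_rot'])
P=cloud(w);q=P[redmask(w["pixels"])];q=q[np.isfinite(q).all(1)];q=q[np.linalg.norm(q[:,:2]-[.587,.016],axis=1)<.12]
c0=np.array([.5865,.0157,.1176]);y=-4.5
for i in range(3):
    F=frame(y,28);wr=F.inv().apply(c0)[2];c,an,ab,k=rimfit(q,F,wr);print(y,c,an,ab,k);y+=an
L=frame(y,28).inv().apply(q);h,e=np.histogram(L[:,2]-wr,np.arange(-.06,.03,.004));print([(round(float(a),3),int(b)) for a,b in zip(e,h)])
# plane check of inner floor: tilt
k=abs(L[:,2]-wr+.042)<.006;A=np.c_[L[k][:,:2]-L[k][:,:2].mean(0),np.ones(k.sum())];print("floor slopes",np.linalg.lstsq(A,L[k][:,2]-wr,rcond=None)[0])
k=abs(L[:,2]-wr)<.005;A=np.c_[L[k][:,:2]-L[k][:,:2].mean(0),np.ones(k.sum())];print("rim slopes",np.linalg.lstsq(A,L[k][:,2]-wr,rcond=None)[0])
# same for bin
w=pickle.load(open("wbin.pkl","rb"));P=cloud(w);q=P[redmask(w["pixels"])];q=q[np.isfinite(q).all(1)];q=q[np.linalg.norm(q[:,:2]-[.463,.273],axis=1)<.12]
L=frame(30.08).inv().apply(q);k=abs(L[:,2]-.06)<.005;A=np.c_[L[k][:,:2]-L[k][:,:2].mean(0),np.ones(k.sum())];print("bin rim",np.linalg.lstsq(A,L[k][:,2],rcond=None)[0])
k=abs(L[:,2]-.018)<.005;A=np.c_[L[k][:,:2]-L[k][:,:2].mean(0),np.ones(k.sum())];print("bin floor",np.linalg.lstsq(A,L[k][:,2],rcond=None)[0])
E
```

```text
3.95 [0.50344629 0.02252681 0.27648778] [0.17820268 0.71245233 0.65810887 0.16597649]
-4.5 [0.58532626 0.01476408 0.11722569] -0.05306243896484375 (150.25662231445312, 110.36200714111328) 3943
-4.553062438964844 [0.58532539 0.01476429 0.11722723] -0.0063323974609375 (150.2567901611328, 110.36109161376953) 3943
-4.559394836425781 [0.58532529 0.01476431 0.11722753] -0.0007476806640625 (150.2568817138672, 110.36099243164062) 3943
[(-0.06, 101), (-0.056, 1), (-0.052, 67), (-0.048, 69), (-0.044, 9541), (-0.04, 415), (-0.036, 400), (-0.032, 274), (-0.028, 293), (-0.024, 424), (-0.02, 316), (-0.016, 380), (-0.012, 409), (-0.008, 337), (-0.004, 1556), (0.0, 2294), (0.004, 91), (0.008, 211), (0.012, 59), (0.016, 0), (0.02, 0), (0.024, 0)]
floor slopes [-0.00061521 -0.00447955 -0.04160713]
rim slopes [7.84863728e-04 1.78203304e-03 4.62287881e-07]
bin rim [0.00092813 0.00192871 0.06005284]
bin floor [ 0.00035712 -0.00515664  0.01847218]
```

View pics/wbase.png

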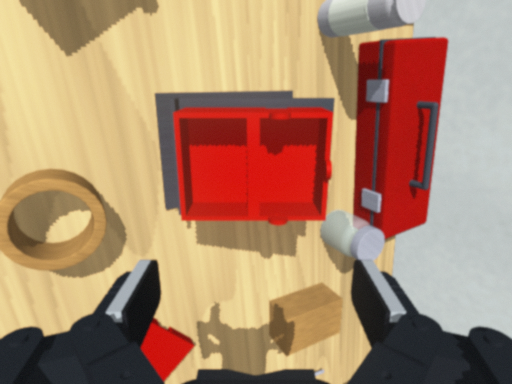

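The wrist view shows the base bin at (253,165) with lugs at the right (329,170) and at x≈280. The fit gives a rim centre of (0.5853, 0.0148, 0.1172), yaw −4.55° and size 150.3×110.4, which is consistent. Now I'll return to the bin and grasp it.

```bash
python3 - <<'E'
from h import *
Q=toolfor(frame(30.08));B=[.4628,.2722]
plan([(B+[.24],Q,7,.3),(B+[.13],Q,3,.3),(B+[.045],Q,4,.3),(B+[.027],Q,3,.3),(B+[.027],Q,3,.3)])
E
```

```text
[[[0.292,-0.084,0.005,0.455,0.14,-0.564,0.3],[0.299,-0.058,0.016,0.454,0.139,-0.563,0.3],[0.301,-0.032,0.025,0.455,0.14,-0.564,0.3],[0.303,-0.003,0.033,0.455,0.14,-0.564,0.3],[0.3,0.024,0.039,0.454,0.139,-0.563,0.3],[0.297,0.052,0.042,0.455,0.14,-0.564,0.3],[0.291,0.08,0.044,0.455,0.14,-0.564,0.3],[0,0,0.305,0,0,0,0.3],[0,0,0.306,0,0,0,0.3],[0,0,0.305,0,0,0,0.3]]]
[[[0,0,0.177,0,0,0,0.3],[0,0,0.177,0,0,0,0.3],[0,0,0.178,0,0,0,0.3],[0,0,0.177,0,0,0,0.3],[0,0,0.05,0,0,0,0.3],[0,0,0.05,0,0,0,0.3],[0,0,0.05,0,0,0,0.3],[0,0,0,0,0,0,0.3],[0,0,0,0,0,0,0.3],[0,0,0,0,0,0,0.3]]]
end [0.4628 0.2723 0.027 ]
```

>>> {"name": "move_arm", "arguments": {"plan": [[[0.292, -0.084, 0.005, 0.455, 0.14, -0.564, 0.3], [0.299, -0.058, 0.016, 0.454, 0.139, -0.563, 0.3], [0.301, -0.032, 0.025, 0.455, 0.14, -0.564, 0.3], [0.303, -0.003, 0.033, 0.455, 0.14, -0.564, 0.3], [0.3, 0.024, 0.039, 0.454, 0.139, -0.563, 0.3], [0.297, 0.052, 0.042, 0.455, 0.14, -0.564, 0.3], [0.291, 0.08, 0.044, 0.455, 0.14, -0.564, 0.3], [0, 0, 0.305, 0, 0, 0, 0.3], [0, 0, 0.306, 0, 0, 0, 0.3], [0, 0, 0.305, 0, 0, 0, 0.3]]]}}

```text
time: 5.2
tool_pos: [0.4627, 0.2731, 0.1284]
tool_rot: [-0.0, 0.499, 0.867, -0.0]
contact_force: [-1.1, 0.7, -0.4]
gripper_width: 0.696
grasp_force: 0.0
```

```bash
python3 - <<'E'
from h import *
Q=toolfor(frame(30.08));B=[.4628,.2722]
s=manip.state();print(s['tool_pos'],s['joint_vel'].round(3),(rq(s['tool_rot']).inv()*Q).as_rotvec())
plan([(B+[.045],Q,4,.3),(B+[.027],Q,3,.3)])
E
```

```text
[0.46269428 0.2731338  0.12841771] [-0.006  0.297  0.239 -0.001 -0.535  0.001] [-5.93922360e-04 -9.77986210e-05  1.77259368e-03]
[[[-0.002,-0.001,0.174,-0.001,0,0.003,0.3],[-0.002,0,0.174,-0.001,0,0.003,0.3],[-0.001,-0.001,0.173,-0.001,0,0.003,0.3],[-0.002,-0.001,0.174,-0.001,-0.001,0.003,0.3],[0,0,0.05,0,0,0,0.3],[0,0,0.05,0,0,0,0.3],[0,0,0.05,0,0,0,0.3],[0,0,0,0,0,0,0.3],[0,0,0,0,0,0,0.3],[0,0,0,0,0,0,0.3]]]
end [0.4628 0.2722 0.027 ]
```

>>> {"name": "move_arm", "arguments": {"plan": [[[0, 0, 0.177, 0, 0, 0, 0.3], [0, 0, 0.177, 0, 0, 0, 0.3], [0, 0, 0.178, 0, 0, 0, 0.3], [0, 0, 0.177, 0, 0, 0, 0.3], [0, 0, 0.05, 0, 0, 0, 0.3], [0, 0, 0.05, 0, 0, 0, 0.3], [0, 0, 0.05, 0, 0, 0, 0.3], [0, 0, 0, 0, 0, 0, 0.3], [0, 0, 0, 0, 0, 0, 0.3], [0, 0, 0, 0, 0, 0, 0.3]]]}}

```text
time: 6.45
tool_pos: [0.4635, 0.272, 0.0271]
tool_rot: [0.0, 0.5, 0.866, 0.0]
contact_force: [-0.3, 0.2, -0.6]
gripper_width: 0.7
grasp_force: 0.0
```

>>> {"name": "move_arm", "arguments": {"plan": [[[0, 0, 0, 0, 0, 0, 0.5], [0, 0, 0, 0, 0, 0, 0.7], [0, 0, 0, 0, 0, 0, 0.8], [0, 0, 0, 0, 0, 0, 0.9], [0, 0, 0, 0, 0, 0, 1], [0, 0, 0, 0, 0, 0, 1], [0, 0, 0, 0, 0, 0, 1], [0, 0, 0, 0, 0, 0, 1], [0, 0, 0, 0, 0, 0, 1], [0, 0, 0, 0, 0, 0, 1]]]}}

```text
time: 7.7
tool_pos: [0.4633, 0.2719, 0.0267]
tool_rot: [0.0, 0.5, 0.866, 0.0]
contact_force: [-0.7, 0.1, 1.2]
gripper_width: 0.131
grasp_force: 59.3
```

```bash
python3 - <<'E'
from h import *
Q=toolfor(frame(30.08))
s=manip.state();print(s,(rq(s['tool_rot']).inv()*Q).as_rotvec())
E
```

```text
{'time': 7.7, 'joint_pos': array([ 3.92204550e-01,  6.67823236e-02,  1.96538260e+00, -9.63031779e-05,
        1.10925333e+00, -1.32015057e-01]), 'joint_vel': array([ 9.04191013e-04,  8.85410594e-04,  9.07252960e-05, -4.47708354e-04,
        7.08763273e-04,  2.26251753e-04]), 'joint_efforts': array([ 3.73408373e-02, -3.30467570e+01, -3.02194834e+01,  2.02298997e-02,
       -4.00877825e-02,  2.43174989e-03]), 'tool_pos': array([0.46328188, 0.27190026, 0.02674388]), 'tool_rot': array([8.73230705e-05, 4.99712575e-01, 8.66191280e-01, 4.28619272e-05]), 'contact_force': array([-0.701767  ,  0.11055678,  1.22007387]), 'ft_torque': array([-0.05459661,  0.03205666, -0.02067554]), 'grasp_force': 59.25966560840607, 'gripper_width': 0.13090749427674425} [ 0.00016149  0.0001085  -0.00073255]
```

The grip is on the 12 mm wall (opening 11.1 mm, 59 N). Next I'll lift and carry the bin to 80 mm above the seat.

```bash
cat >> h.py <<'E'
FB=frame(-4.56,28);CB=np.array([.5853,.0148,.1172])
def seat(h,dx=0,dy=0): return CB+FB.apply([dx,dy,h])
E
python3 - <<'E'
from h import *
s=manip.state();r0=rq(s['tool_rot']);p=s['tool_pos'];Q=toolfor(FB)
plan([(p+[0,0,.04],r0,3,1),(p+[0,0,.18],r0,5,1),(seat(.0267+.08,0,-.0005),Q,10,1)])
E
```

```text
[[[0,0,-0.111,0,0,0,1],[0,0,-0.111,0,0,0,1],[0,0,-0.111,0,0,0,1],[0,0,-0.233,0,0,0,1],[0,0,-0.234,0,0,0,1],[0,0,-0.233,0,0,0,1],[0,0,-0.234,0,0,0,1],[0,0,-0.233,0,0,0,1],[-0.213,-0.054,-0.004,-0.316,-0.098,0.394,1],[-0.216,-0.041,-0.003,-0.315,-0.099,0.395,1]]]
[[[-0.218,-0.028,-0.001,-0.316,-0.098,0.394,1],[-0.219,-0.015,0.001,-0.316,-0.098,0.395,1],[-0.22,-0.002,0.003,-0.315,-0.099,0.394,1],[-0.219,0.011,0.007,-0.316,-0.098,0.395,1],[-0.218,0.023,0.011,-0.315,-0.098,0.394,1],[-0.217,0.035,0.016,-0.316,-0.098,0.394,1],[-0.213,0.047,0.021,-0.316,-0.099,0.395,1],[-0.21,0.059,0.026,-0.315,-0.098,0.394,1],[0,0,0,0,0,0,1],[0,0,0,0,0,0,1]]]
end [0.5353 0.0183 0.2115]
```

>>> {"name": "move_arm", "arguments": {"plan": [[[0, 0, -0.111, 0, 0, 0, 1], [0, 0, -0.111, 0, 0, 0, 1], [0, 0, -0.111, 0, 0, 0, 1], [0, 0, -0.233, 0, 0, 0, 1], [0, 0, -0.234, 0, 0, 0, 1], [0, 0, -0.233, 0, 0, 0, 1], [0, 0, -0.234, 0, 0, 0, 1], [0, 0, -0.233, 0, 0, 0, 1], [-0.213, -0.054, -0.004, -0.316, -0.098, 0.394, 1], [-0.216, -0.041, -0.003, -0.315, -0.099, 0.395, 1]]]}}

```text
time: 8.95
tool_pos: [0.4779, 0.2208, 0.2091]
tool_rot: [0.038, 0.55, 0.834, 0.035]
contact_force: [-0.5, 0.4, -2.6]
gripper_width: 0.134
grasp_force: 58.9
```

>>> {"name": "move_arm", "arguments": {"plan": [[[-0.218, -0.028, -0.001, -0.316, -0.098, 0.394, 1], [-0.219, -0.015, 0.001, -0.316, -0.098, 0.395, 1], [-0.22, -0.002, 0.003, -0.315, -0.099, 0.394, 1], [-0.219, 0.011, 0.007, -0.316, -0.098, 0.395, 1], [-0.218, 0.023, 0.011, -0.315, -0.098, 0.394, 1], [-0.217, 0.035, 0.016, -0.316, -0.098, 0.394, 1], [-0.213, 0.047, 0.021, -0.316, -0.099, 0.395, 1], [-0.21, 0.059, 0.026, -0.315, -0.098, 0.394, 1], [0, 0, 0, 0, 0, 0, 1], [0, 0, 0, 0, 0, 0, 1]]]}}

```text
time: 10.2
tool_pos: [0.535, 0.0187, 0.2117]
tool_rot: [0.177, 0.713, 0.659, 0.164]
contact_force: [0.0, 0.2, -2.4]
gripper_width: 0.132
grasp_force: 58.9
```

```bash
python3 - <<'E'
from h import *
import pickle
s=manip.state();Q=toolfor(FB)
print(s['time'],FB.inv().apply(s['tool_pos']-CB),(rq(s['tool_rot']).inv()*Q).as_rotvec(),s['contact_force'],s['gripper_width'],s['joint_vel'].round(3))
w=grab("wrist");t=grab("top");pickle.dump((w,t),open("held.pkl","wb"))
# held bin rim pose in tool frame vs expected
P=cloud(w);q=P[redmask(w["pixels"])];q=q[np.isfinite(q).all(1)]
T=rq(s['tool_rot']);M=FB
tip=s['tool_pos']
L=FB.inv().apply(q-tip)   # expected rim plane at 60-26.7=33.3mm above TCP
k=(abs(L[:,0])<.1)&(abs(L[:,1])<.08)&(L[:,2]>-.03);L=L[k]
h,e=np.histogram(L[:,2],np.arange(-.03,.08,.004));print([(round(float(a)*1000),int(b)) for a,b in zip(e,h)])
k=abs(L[:,2]-.0333)<.005;r=L[k];print(r.min(0),r.max(0));print(cv2.minAreaRect((r[:,:2]*1000).astype(np.float32)))
A=np.c_[r[:,:2],np.ones(len(r))];print(np.linalg.lstsq(A,r[:,2],rcond=None)[0])
cv2.imwrite("pics/held.png",w["pixels"])
E
```

```text
10.2 [-1.61217531e-04 -9.81081195e-05  1.07125817e-01] [-0.00071211 -0.00045236  0.00051837] [ 0.04799194  0.21747689 -2.41339661] 0.13201337454590634 [ 0.013  0.007 -0.004 -0.002 -0.006  0.002]
[(-30, 17), (-26, 344), (-22, 367), (-18, 367), (-14, 527), (-10, 27094), (-6, 1650), (-2, 1812), (2, 1961), (6, 2248), (10, 2419), (14, 2516), (18, 2675), (22, 2876), (26, 3141), (30, 12651), (34, 6394), (38, 824), (42, 1488), (46, 211), (50, 74), (54, 50), (58, 11), (62, 25), (66, 53), (70, 4), (74, 13)]
[-0.07625638 -0.03456818  0.02830197] [0.07552217 0.05593161 0.03829142]
((-0.355560302734375, 10.666236877441406), (151.7705078125, 90.46637725830078), 0.02774195559322834)
[ 0.00072507 -0.00278855  0.03338244]
```

View pics/held.png

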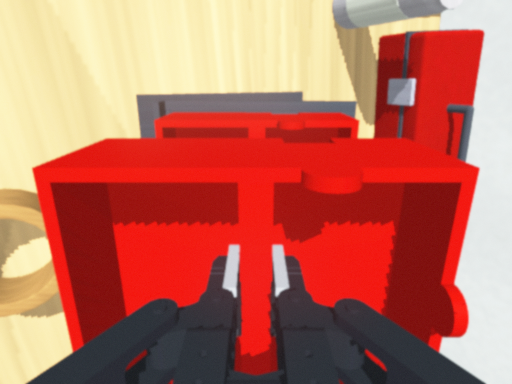

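The held bin sits as expected: its rim is centred within 0.5 mm, it has no yaw error, and the base edge shows behind it at (258,115). Now I'll lower it along the normal, slowly near the lugs.

>>> {"name": "move_arm", "arguments": {"plan": [[[-0.003, 0.003, 0.125, 0, 0, 0, 1], [0, 0, 0.125, 0, 0, 0, 1], [0, 0, 0.125, 0, 0, 0, 1], [0, 0, 0.125, 0, 0, 0, 1], [0, 0, 0.016, 0, 0, 0, 1], [0, 0, 0.016, 0, 0, 0, 1], [0, 0, 0.016, 0, 0, 0, 1], [0, 0, 0.016, 0, 0, 0, 1], [0, 0, 0.016, 0, 0, 0, 1], [0, 0, 0.016, 0, 0, 0, 1]]]}}

```text
time: 11.55
tool_pos: [0.5691, 0.0152, 0.1484]
tool_rot: [0.178, 0.713, 0.658, 0.164]
contact_force: [0.7, 0.0, -2.9]
gripper_width: 0.132
grasp_force: 58.8
```

```bash
cat > st.py <<'E'
from h import *
s=manip.state();Q=toolfor(FB)
print(round(s['time'],2),"tcp in base mm",(FB.inv().apply(s['tool_pos']-CB)*1000).round(2),"rot",(rq(s['tool_rot']).inv()*Q).as_rotvec().round(4),"F base",FB.inv().apply(s['contact_force']).round(1),s['ft_torque'].round(2),s['gripper_width'].round(3),s['grasp_force'])
E
python3 st.py
```

```text
Traceback (most recent call last):
  File "st.py", line 3, in <module>
    print(round(s['time'],2),"tcp in base mm",(FB.inv().apply(s['tool_pos']-CB)*1000).round(2),"rot",(rq(s['tool_rot']).inv()*Q).as_rotvec().round(4),"F base",FB.inv().apply(s['contact_force']).round(1),s['ft_torque'].round(2),s['gripper_width'].round(3),s['grasp_force'])
                                                                                                                                                                                                                                   ^^^^^^^^^^^^^^^^^^^^^^^^
AttributeError: 'float' object has no attribute 'round'
```

```bash
sed -i "s/s\['gripper_width'\].round(3)/round(s['gripper_width'],3)/" st.py;python3 st.py
```

```text
11.55 tcp in base mm [ 0.34 -0.86 35.17] rot [0.     0.0001 0.0001] F base [-0.7  0.1 -2.9] [ 0.02  0.4  -0.02] 0.132 58.763970136642456
```

The bin is 8.5 mm above its seat with no contact force, so the lugs are already inside the notches. I'll keep lowering.

>>> {"name": "move_arm", "arguments": {"plan": [[[0, 0, 0.01, 0, 0, 0, 1], [0, 0, 0.01, 0, 0, 0, 1], [0, 0, 0.01, 0, 0, 0, 1], [0, 0, 0.008, 0, 0, 0, 1], [0, 0, 0.008, 0, 0, 0, 1], [0, 0, 0.006, 0, 0, 0, 1], [0, 0, 0.006, 0, 0, 0, 1], [0, 0, 0.005, 0, 0, 0, 1], [0, 0, 0.005, 0, 0, 0, 1], [0, 0, 0.004, 0, 0, 0, 1]]]}}

```text
time: 12.8
tool_pos: [0.573, 0.0149, 0.1407]
tool_rot: [0.178, 0.713, 0.658, 0.164]
contact_force: [1.0, 0.7, -2.2]
gripper_width: 0.13
grasp_force: 58.8
```

```bash
python3 st.py
```

```text
12.8 tcp in base mm [ 0.24 -0.85 26.49] rot [-0.0003  0.0001  0.0001] F base [-0.2  0.8 -2.4] [ 0.04  0.38 -0.02] 0.13 58.76435995101929
```

>>> {"name": "move_arm", "arguments": {"plan": [[[0, 0, 0.004, 0, 0, 0, 1], [0, 0, 0.004, 0, 0, 0, 1], [0, 0, 0.004, 0, 0, 0, 1], [0, 0, 0.004, 0, 0, 0, 1], [0, 0, 0, 0, 0, 0, 1], [0, 0, 0, 0, 0, 0, 1], [0, 0, 0, 0, 0, 0, 1], [0, 0, 0, 0, 0, 0, 1], [0, 0, 0, 0, 0, 0, 1], [0, 0, 0, 0, 0, 0, 1]]]}}

```text
time: 14.05
tool_pos: [0.5731, 0.0149, 0.1405]
tool_rot: [0.177, 0.713, 0.659, 0.163]
contact_force: [-20.3, 0.6, 12.2]
gripper_width: 0.132
grasp_force: 62.4
```

```bash
python3 st.py
```

```text
14.05 tcp in base mm [ 0.23 -0.85 26.26] rot [-0.0026  0.0004  0.0007] F base [-12.2  -1.   20.3] [-0.02  1.72 -0.04] 0.132 62.395148277282715
```

The bin made firm contact at the seated height (26.3 mm against 26.7 mm nominal). I'll relax the preload, open, and retreat along the normal.

>>> {"name": "move_arm", "arguments": {"plan": [[[0, 0, -0.006, 0, 0, 0, 1], [0, 0, 0, 0, 0, 0, 0.9], [0, 0, 0, 0, 0, 0, 0.75], [0, 0, 0, 0, 0, 0, 0.6], [0, 0, 0, 0, 0, 0, 0.45], [0, 0, 0, 0, 0, 0, 0.35], [0, 0, 0, 0, 0, 0, 0.3], [0, 0, 0, 0, 0, 0, 0.3], [0, 0, -0.1, 0, 0, 0, 0.3], [0, 0, -0.2, 0, 0, 0, 0.3]]]}}

```text
time: 15.3
tool_pos: [0.5558, 0.0163, 0.1712]
tool_rot: [0.177, 0.713, 0.658, 0.163]
contact_force: [0.3, 0.4, -0.4]
gripper_width: 0.703
grasp_force: 0.0
```

>>> {"name": "move_arm", "arguments": {"plan": [[[0, 0, -0.25, 0, 0, 0, 0.3], [0, 0, -0.25, 0, 0, 0, 0.3], [0, 0, -0.25, 0, 0, 0, 0.3], [0, 0, -0.25, 0, 0, 0, 0.3], [0, 0, -0.25, 0, 0, 0, 0.3], [0, 0, -0.2, 0, 0, 0, 0.3], [0, 0, 0, 0, 0, 0, 0.3], [0, 0, 0, 0, 0, 0, 0.3], [0, 0, 0, 0, 0, 0, 0.3], [0, 0, 0, 0, 0, 0, 0.3]]]}}

```text
time: 16.55
tool_pos: [0.4752, 0.0227, 0.3237]
tool_rot: [0.177, 0.713, 0.658, 0.163]
contact_force: [0.1, -0.5, -0.5]
gripper_width: 0.698
grasp_force: 0.0
```

```bash
python3 st.py; python3 - <<'E'
from h import *
import pickle
w=grab("wrist");pickle.dump(w,open("wst.pkl","wb"));cv2.imwrite("pics/wst.png",w["pixels"])
P=cloud(w);q=P[redmask(w["pixels"])];q=q[np.isfinite(q).all(1)]
L=FB.inv().apply(q-CB);L=L[(abs(L[:,0])<.09)&(abs(L[:,1])<.07)]
h,e=np.histogram(L[:,2],np.arange(-.03,.09,.003));print([(round(float(a)*1000),int(b)) for a,b in zip(e,h)])
k=abs(L[:,2]-.06)<.005;r=L[k];A=np.c_[r[:,:2],np.ones(len(r))];print(cv2.minAreaRect((r[:,:2]*1000).astype(np.float32)),np.linalg.lstsq(A,r[:,2],rcond=None)[0])
# plan to lid view
S=manip.state();F=frame(36.8);Q=toolfor(F)
plan([([.4257,-.2592,.26],Q,10,.3)])
E
```

```text
16.55 tcp in base mm [ -0.47  -0.85 234.17] rot [-0.0024  0.     -0.0001] F base [-0.1 -0.5 -0.5] [ 0.    0.19 -0.06] 0.698 0.0
[(-30, 0), (-27, 29), (-24, 100), (-21, 1), (-18, 0), (-15, 0), (-12, 11), (-9, 116), (-6, 8), (-3, 3), (0, 107), (3, 15), (6, 13), (9, 0), (12, 50), (15, 4331), (18, 5844), (21, 209), (24, 212), (27, 343), (30, 217), (33, 220), (36, 229), (39, 377), (42, 245), (45, 262), (48, 328), (51, 337), (54, 279), (57, 1718), (60, 2027), (63, 47), (66, 89), (69, 193), (72, 51), (75, 0), (78, 0), (81, 0), (84, 0)]
((-0.3787689208984375, -0.572845458984375), (150.01951599121094, 110.45646667480469), 0.10056962072849274) [0.00015776 0.00447608 0.05986895]
[[[-0.237,-0.045,0.037,0.31,0.117,-0.472,0.3],[-0.235,-0.06,0.035,0.31,0.117,-0.471,0.3],[-0.23,-0.074,0.033,0.31,0.117,-0.472,0.3],[-0.225,-0.09,0.034,0.31,0.117,-0.471,0.3],[-0.219,-0.103,0.035,0.31,0.117,-0.472,0.3],[-0.212,-0.117,0.035,0.31,0.118,-0.471,0.3],[-0.203,-0.13,0.038,0.311,0.117,-0.472,0.3],[-0.195,-0.142,0.041,0.31,0.117,-0.471,0.3],[-0.185,-0.154,0.044,0.31,0.117,-0.472,0.3],[-0.174,-0.164,0.048,0.31,0.117,-0.471,0.3]]]
end [ 0.4257 -0.2592  0.26  ]
```

The bin is seated flush: its rim is 59.9 mm above the base rim, level, with a centre offset of about 0.5 mm. On to the lid.

>>> {"name": "move_arm", "arguments": {"plan": [[[-0.237, -0.045, 0.037, 0.31, 0.117, -0.472, 0.3], [-0.235, -0.06, 0.035, 0.31, 0.117, -0.471, 0.3], [-0.23, -0.074, 0.033, 0.31, 0.117, -0.472, 0.3], [-0.225, -0.09, 0.034, 0.31, 0.117, -0.471, 0.3], [-0.219, -0.103, 0.035, 0.31, 0.117, -0.472, 0.3], [-0.212, -0.117, 0.035, 0.31, 0.118, -0.471, 0.3], [-0.203, -0.13, 0.038, 0.311, 0.117, -0.472, 0.3], [-0.195, -0.142, 0.041, 0.31, 0.117, -0.471, 0.3], [-0.185, -0.154, 0.044, 0.31, 0.117, -0.472, 0.3], [-0.174, -0.164, 0.048, 0.31, 0.117, -0.471, 0.3]]]}}

```text
time: 17.85
tool_pos: [0.4257, -0.2603, 0.2604]
tool_rot: [-0.0, 0.447, 0.895, -0.0]
contact_force: [-0.3, -0.2, -0.0]
gripper_width: 0.695
grasp_force: 0.0
```

>>> {"name": "move_arm", "arguments": {"plan": [[[0, 0, 0, 0, 0, 0, 0.3], [0, 0, 0, 0, 0, 0, 0.3], [0, 0, 0, 0, 0, 0, 0.3], [0, 0, 0, 0, 0, 0, 0.3], [0, 0, 0, 0, 0, 0, 0.3], [0, 0, 0, 0, 0, 0, 0.3], [0, 0, 0, 0, 0, 0, 0.3], [0, 0, 0, 0, 0, 0, 0.3], [0, 0, 0, 0, 0, 0, 0.3], [0, 0, 0, 0, 0, 0, 0.3]]]}}

```text
time: 19.1
tool_pos: [0.4259, -0.2592, 0.2611]
tool_rot: [0.001, 0.448, 0.894, 0.0]
contact_force: [-0.1, 0.4, 0.6]
gripper_width: 0.702
grasp_force: 0.0
```

```bash
python3 - <<'E'
from h import *
import pickle
w=grab("wrist");pickle.dump(w,open("wlid.pkl","wb"));cv2.imwrite("pics/wlid.png",w["pixels"])
s=manip.state();print(s['time'],s['tool_pos'],s['joint_pos'].round(2))
P=cloud(w);q=P[redmask(w["pixels"])];q=q[np.isfinite(q).all(1)];q=q[np.linalg.norm(q[:,:2]-[.4257,-.259],axis=1)<.12]
h,e=np.histogram(q[:,2],np.arange(-.01,.08,.005));print([(round(float(a)*1000),int(b)) for a,b in zip(e,h)])
F=frame(36.8);print(rimfit(q,F,.018),rimfit(q,F,.06))
E
```

```text
19.15 [ 0.42589741 -0.25921425  0.2611118 ] [-0.7  -0.27  1.86  0.    1.55 -1.34]
[(-10, 0), (-5, 0), (0, 0), (5, 0), (10, 16), (15, 10707), (20, 251), (25, 6), (30, 5), (35, 11), (40, 1), (45, 10), (50, 12), (55, 200), (60, 557), (65, 0), (70, 0)]
(array([ 0.42568139, -0.2609095 ,  0.01844469]), 0.0036308448761701584, (148.54393005371094, 109.462646484375), np.int64(10958)) (array([ 0.42575812, -0.26054964,  0.06046645]), 89.65814971923828, (70.26719665527344, 11.525476455688477), np.int64(757))
```

View pics/wlid.png

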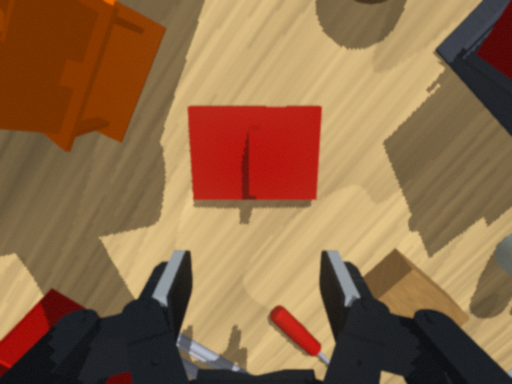

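The wrist view shows the lid at (255,152) with its rib, centred at (0.4257, −0.2607). The notches are hidden from above, so I'll confirm the keyed end in one enlarged crop of the side and top pictures.

```bash
python3 - <<'E'
from h import *
import pickle
fs=pickle.load(open("f0.pkl","rb"))
c=lambda im,u,v,r:cv2.convertScaleAbs(cv2.resize(im[v-r:v+r,u-r:u+r],(400,400),interpolation=cv2.INTER_CUBIC),alpha=1.5)
cv2.imwrite("pics/lidc.png",np.hstack([c(fs["side"]["pixels"],268,278,36),c(fs["top"]["pixels"],333,220,32)]))
# where would the notches project, for yaw 36.8 and for +180
for n in("side","top"):
    f=fs[n];V=np.array(f["view"]);fl=192/np.tan(np.radians(f["vfov"])/2);cu,cv,r=((268,278,36),(333,220,32))[n=="top"]
    for yaw in(36.8,216.8):
        for L in([.075,0,.007],[.025,.055,.007],[.025,-.055,.007]):
            p=frame(yaw).apply(L)+[.4257,-.2605,0];x=V[:3,:3]@p+V[:3,3];u=fl*x[0]/x[2]+f["cx"];v=fl*x[1]/x[2]+f["cy"]
            print(n,yaw,L,((u-cu+r)*200/r+(400 if n=="top" else 0)).round(),((v-cv+r)*200/r).round())
E
```

```text
side 36.8 [0.075, 0, 0.007] 290.0 98.0
side 36.8 [0.025, 0.055, 0.007] 139.0 107.0
side 36.8 [0.025, -0.055, 0.007] 324.0 218.0
side 216.8 [0.075, 0, 0.007] 98.0 297.0
side 216.8 [0.025, 0.055, 0.007] 261.0 286.0
side 216.8 [0.025, -0.055, 0.007] 74.0 171.0
top 36.8 [0.075, 0, 0.007] 512.0 84.0
top 36.8 [0.025, 0.055, 0.007] 493.0 219.0
top 36.8 [0.025, -0.055, 0.007] 649.0 93.0
top 216.8 [0.075, 0, 0.007] 692.0 301.0
top 216.8 [0.025, 0.055, 0.007] 709.0 165.0
top 216.8 [0.025, -0.055, 0.007] 553.0 292.0
```

View pics/lidc.png

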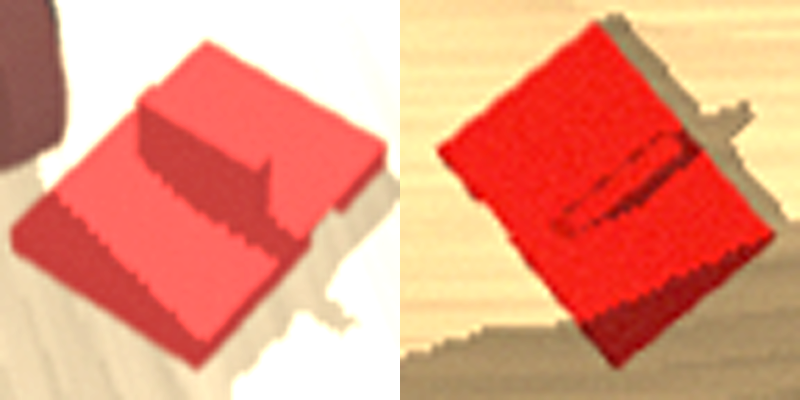

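In the side crop the notch gap is at (324,218), as predicted for yaw 36.8°, and the −x end at (98,297) is unbroken. Keyed end confirmed, so I'll grasp the rib.

```bash
python3 - <<'E'
from h import *
Q=toolfor(frame(36.7));B=[.4257,-.2607]
plan([(B+[.12],Q,4,.3),(B+[.045],Q,3,.3),(B+[.0265],Q,3,.3)])
E
```

```text
[[[-0.002,-0.003,0.294,0.002,0.002,0.003,0.3],[-0.002,-0.002,0.294,0.002,0.002,0.003,0.3],[-0.002,-0.002,0.294,0.002,0.002,0.002,0.3],[-0.002,-0.003,0.294,0.003,0.002,0.003,0.3],[0,0,0.208,0,0,0,0.3],[0,0,0.209,0,0,0,0.3],[0,0,0.208,0,0,0,0.3],[0,0,0.051,0,0,0,0.3],[0,0,0.052,0,0,0,0.3],[0,0,0.051,0,0,0,0.3]]]
end [ 0.4257 -0.2607  0.0265]
```

>>> {"name": "move_arm", "arguments": {"plan": [[[-0.002, -0.003, 0.294, 0.002, 0.002, 0.003, 0.3], [-0.002, -0.002, 0.294, 0.002, 0.002, 0.003, 0.3], [-0.002, -0.002, 0.294, 0.002, 0.002, 0.002, 0.3], [-0.002, -0.003, 0.294, 0.003, 0.002, 0.003, 0.3], [0, 0, 0.208, 0, 0, 0, 0.3], [0, 0, 0.209, 0, 0, 0, 0.3], [0, 0, 0.208, 0, 0, 0, 0.3], [0, 0, 0.051, 0, 0, 0, 0.3], [0, 0, 0.052, 0, 0, 0, 0.3], [0, 0, 0.051, 0, 0, 0, 0.3]]]}}

```text
time: 20.4
tool_pos: [0.4264, -0.2613, 0.0273]
tool_rot: [0.001, 0.449, 0.894, -0.0]
contact_force: [0.5, 0.5, 1.0]
gripper_width: 0.699
grasp_force: 0.0
```

>>> {"name": "move_arm", "arguments": {"plan": [[[0, 0, 0, 0, 0, 0, 0.4], [0, 0, 0, 0, 0, 0, 0.6], [0, 0, 0, 0, 0, 0, 0.7], [0, 0, 0, 0, 0, 0, 0.8], [0, 0, 0, 0, 0, 0, 0.9], [0, 0, 0, 0, 0, 0, 1], [0, 0, 0, 0, 0, 0, 1], [0, 0, 0, 0, 0, 0, 1], [0, 0, 0, 0, 0, 0, 1], [0, 0, 0, 0, 0, 0, 1]]]}}

```text
time: 21.65
tool_pos: [0.4259, -0.2609, 0.0269]
tool_rot: [0.0, 0.449, 0.894, -0.0]
contact_force: [-0.1, -0.6, 4.3]
gripper_width: 0.128
grasp_force: 59.2
```

```bash
python3 - <<'E'
from h import *
s=manip.state();F=frame(36.75);p=s['tool_pos'];r0=rq(s['tool_rot'])
o=F.inv().apply(p-[.4257,-.2607,0]);print(s['time'],p,o,s['contact_force'],s['gripper_width'],s['grasp_force'])
Q=toolfor(FB)
P1=CB+FB.apply([0,-.0005,.06+p[2]+.07])
plan([(p+[0,0,.04],r0,3,1),(p+[0,0,.24],r0,7,1),(P1,Q,10,1)])
print(P1)
E
```

```text
21.65 [ 0.42591344 -0.26090878  0.02686397] [ 4.61007084e-05 -2.94997015e-04  2.68639726e-02] [-0.11382934 -0.63263109  4.274739  ] 0.12845526568854074 59.23507332801819
[[[0,0,-0.111,0,0,0,1],[0,0,-0.111,0,0,0,1],[0,0,-0.111,0,0,0,1],[0,0,-0.238,0,0,0,1],[0,0,-0.238,0,0,0,1],[-0.001,0,-0.238,0,0,0,1],[0,0,-0.239,0,0,0,1],[0,0,-0.238,0,0,0,1],[0,0,-0.238,0,0,0,1],[0,0,-0.238,0,0,0,1]]]
[[[0.145,0.197,0.009,-0.311,-0.117,0.47,1],[0.159,0.187,0.016,-0.312,-0.117,0.471,1],[0.171,0.173,0.021,-0.311,-0.117,0.47,1],[0.184,0.16,0.025,-0.311,-0.117,0.471,1],[0.196,0.145,0.03,-0.311,-0.117,0.47,1],[0.205,0.13,0.032,-0.312,-0.117,0.471,1],[0.215,0.113,0.035,-0.311,-0.116,0.47,1],[0.222,0.097,0.035,-0.311,-0.117,0.471,1],[0.23,0.078,0.036,-0.311,-0.117,0.47,1],[0.235,0.061,0.035,-0.312,-0.117,0.471,1]]]
end [0.5119 0.0202 0.2557]
[0.51185018 0.02015644 0.25570267]
```

>>> {"name": "move_arm", "arguments": {"plan": [[[0, 0, -0.111, 0, 0, 0, 1], [0, 0, -0.111, 0, 0, 0, 1], [0, 0, -0.111, 0, 0, 0, 1], [0, 0, -0.238, 0, 0, 0, 1], [0, 0, -0.238, 0, 0, 0, 1], [-0.001, 0, -0.238, 0, 0, 0, 1], [0, 0, -0.239, 0, 0, 0, 1], [0, 0, -0.238, 0, 0, 0, 1], [0, 0, -0.238, 0, 0, 0, 1], [0, 0, -0.238, 0, 0, 0, 1]]]}}

```text
time: 22.9
tool_pos: [0.4255, -0.2606, 0.2682]
tool_rot: [0.0, 0.449, 0.894, -0.0]
contact_force: [0.1, -0.3, -2.2]
gripper_width: 0.132
grasp_force: 58.7
```

>>> {"name": "move_arm", "arguments": {"plan": [[[0.145, 0.197, 0.009, -0.311, -0.117, 0.47, 1], [0.159, 0.187, 0.016, -0.312, -0.117, 0.471, 1], [0.171, 0.173, 0.021, -0.311, -0.117, 0.47, 1], [0.184, 0.16, 0.025, -0.311, -0.117, 0.471, 1], [0.196, 0.145, 0.03, -0.311, -0.117, 0.47, 1], [0.205, 0.13, 0.032, -0.312, -0.117, 0.471, 1], [0.215, 0.113, 0.035, -0.311, -0.116, 0.47, 1], [0.222, 0.097, 0.035, -0.311, -0.117, 0.471, 1], [0.23, 0.078, 0.036, -0.311, -0.117, 0.47, 1], [0.235, 0.061, 0.035, -0.312, -0.117, 0.471, 1]]]}}

```text
time: 24.15
tool_pos: [0.5115, 0.0212, 0.256]
tool_rot: [0.178, 0.714, 0.657, 0.165]
contact_force: [0.0, 0.1, -1.2]
gripper_width: 0.135
grasp_force: 58.7
```

>>> {"name": "move_arm", "arguments": {"plan": [[[0, 0, 0, 0, 0, 0, 1], [0, 0, 0, 0, 0, 0, 1], [0, 0, 0, 0, 0, 0, 1], [0, 0, 0, 0, 0, 0, 1], [0, 0, 0, 0, 0, 0, 1], [0, 0, 0, 0, 0, 0, 1], [0, 0, 0, 0, 0, 0, 1], [0, 0, 0, 0, 0, 0, 1], [0, 0, 0, 0, 0, 0, 1], [0, 0, 0, 0, 0, 0, 1]]]}}

```text
time: 25.4
tool_pos: [0.5118, 0.0203, 0.2555]
tool_rot: [0.177, 0.713, 0.658, 0.164]
contact_force: [-0.1, -0.3, -1.3]
gripper_width: 0.131
grasp_force: 58.7
```

```bash
python3 st.py; python3 - <<'E'
from h import *
w=grab("wrist");s=manip.state()
P=cloud(w);q=P[redmask(w["pixels"])];q=q[np.isfinite(q).all(1)]
L=FB.inv().apply(q-s['tool_pos']);L=L[(abs(L[:,0])<.1)&(abs(L[:,1])<.08)]
r=L[abs(L[:,2]+.0087)<.005];print(len(r),r.min(0),r.max(0),cv2.minAreaRect((r[:,:2]*1000).astype(np.float32)))
r=r[abs(r[:,1])>0.0];A=np.c_[r[:,:2],np.ones(len(r))];print(np.linalg.lstsq(A,r[:,2],rcond=None)[0])
E
```

```text
25.4 tcp in base mm [ -0.2   -0.32 156.69] rot [-0.0004 -0.0004 -0.0002] F base [-0.7 -0.3 -1.1] [-0.01  0.36  0.03] 0.131 58.682087659835815
42122 [-0.07573603 -0.0553224  -0.01369515] [ 0.07544781  0.05557339 -0.00372755] ((-0.20018768310546875, 0.10139846801757812), (110.80207824707031, 151.1515350341797), 89.86901092529297)
[-0.00052107 -0.00141353 -0.00828868]
```

The lid is held straight, with its centre within 0.3 mm of the bin below. Lowering along the normal.

>>> {"name": "move_arm", "arguments": {"plan": [[[-0.002, 0.001, 0.116, 0, 0, 0, 1], [0, 0, 0.116, 0, 0, 0, 1], [0, 0, 0.116, 0, 0, 0, 1], [0, 0, 0.116, 0, 0, 0, 1], [0, 0, 0.014, 0, 0, 0, 1], [0, 0, 0.014, 0, 0, 0, 1], [0, 0, 0.014, 0, 0, 0, 1], [0, 0, 0.014, 0, 0, 0, 1], [0, 0, 0.014, 0, 0, 0, 1], [0, 0, 0.01, 0, 0, 0, 1]]]}}

```text
time: 26.7
tool_pos: [0.5424, 0.0176, 0.1978]
tool_rot: [0.178, 0.713, 0.658, 0.164]
contact_force: [-0.2, -0.4, -0.6]
gripper_width: 0.134
grasp_force: 58.8
```

```bash
python3 st.py
```

```text
26.7 tcp in base mm [-8.000e-02 -5.800e-01  9.138e+01] rot [-0.0003 -0.0003 -0.0002] F base [-0.4 -0.4 -0.5] [ 0.03  0.26 -0.  ] 0.134 58.763914704322815
```

>>> {"name": "move_arm", "arguments": {"plan": [[[0, 0, 0.006, 0, 0, 0, 1], [0, 0, 0.006, 0, 0, 0, 1], [0, 0, 0.006, 0, 0, 0, 1], [0, 0, 0.006, 0, 0, 0, 1], [0, 0, 0.004, 0, 0, 0, 1], [0, 0, 0.004, 0, 0, 0, 1], [0, 0, 0.004, 0, 0, 0, 1], [0, 0, 0.004, 0, 0, 0, 1], [0, 0, 0.003, 0, 0, 0, 1], [0, 0, 0.003, 0, 0, 0, 1]]]}}

```text
time: 27.95
tool_pos: [0.5447, 0.0175, 0.1934]
tool_rot: [0.177, 0.713, 0.658, 0.164]
contact_force: [-8.3, 1.2, 5.7]
gripper_width: 0.131
grasp_force: 60.2
```

```bash
python3 st.py
```

```text
27.95 tcp in base mm [-0.13 -0.54 86.4 ] rot [-0.0013 -0.0003 -0.0001] F base [-4.7  0.5  8.9] [ 0.03  0.9  -0.06] 0.131 60.15989363193512
```

The lid made contact at 86.4 mm, which is its seated height. Releasing and retreating.

>>> {"name": "move_arm", "arguments": {"plan": [[[0, 0, -0.002, 0, 0, 0, 1], [0, 0, 0, 0, 0, 0, 0.9], [0, 0, 0, 0, 0, 0, 0.75], [0, 0, 0, 0, 0, 0, 0.6], [0, 0, 0, 0, 0, 0, 0.45], [0, 0, 0, 0, 0, 0, 0.35], [0, 0, 0, 0, 0, 0, 0.3], [0, 0, 0, 0, 0, 0, 0.3], [0, 0, -0.1, 0, 0, 0, 0.3], [0, 0, -0.2, 0, 0, 0, 0.3]]]}}

```text
time: 29.2
tool_pos: [0.5272, 0.0189, 0.2246]
tool_rot: [0.177, 0.713, 0.658, 0.163]
contact_force: [0.3, -0.9, 0.1]
gripper_width: 0.702
grasp_force: 0.0
```

>>> {"name": "move_arm", "arguments": {"plan": [[[0, 0, -0.25, 0, 0, 0, 0.3], [0, 0, -0.25, 0, 0, 0, 0.3], [0, 0, -0.25, 0, 0, 0, 0.3], [0, 0, -0.25, 0, 0, 0, 0.3], [0, 0, -0.2, 0, 0, 0, 0.3], [0, 0, 0, 0, 0, 0, 0.3], [0, 0, 0, 0, 0, 0, 0.3], [0, 0, 0, 0, 0, 0, 0.3], [0, 0, 0, 0, 0, 0, 0.3], [0, 0, 0, 0, 0, 0, 0.3]]]}}

```text
time: 30.45
tool_pos: [0.4607, 0.0241, 0.3514]
tool_rot: [0.177, 0.713, 0.658, 0.164]
contact_force: [-0.1, 0.1, -0.2]
gripper_width: 0.7
grasp_force: 0.0
```

```bash
python3 st.py; python3 - <<'E'
from h import *
w=grab("wrist");f=grab("side")
P=cloud(w);q=P[redmask(w["pixels"])];q=q[np.isfinite(q).all(1)]
L=FB.inv().apply(q-CB);L=L[(abs(L[:,0])<.09)&(abs(L[:,1])<.07)]
for z in(.078,.12):
    r=L[abs(L[:,2]-z)<.005];A=np.c_[r[:,:2],np.ones(len(r))];print(z,cv2.minAreaRect((r[:,:2]*1000).astype(np.float32)),np.linalg.lstsq(A,r[:,2],rcond=None)[0])
cv2.imwrite("pics/fin.png",cv2.resize(f["pixels"][100:260,200:413],(798,600),interpolation=cv2.INTER_CUBIC))
E
```

```text
30.45 tcp in base mm [ -0.39  -0.64 265.45] rot [-0.0017 -0.0004 -0.0003] F base [-0.2  0.1 -0.1] [ 0.05  0.21 -0.04] 0.7 0.0
0.078 ((-0.8915786743164062, -0.5002670288085938), (149.96334838867188, 110.28857421875), 0.06308469921350479) [-1.98887025e-05 -2.37707590e-04  7.81315488e-02]
0.12 ((-0.6165642738342285, -0.2421112060546875), (69.79181671142578, 11.916616439819336), 89.64664459228516) [ 0.00767733 -0.00039047  0.12007671]
```

View pics/fin.png

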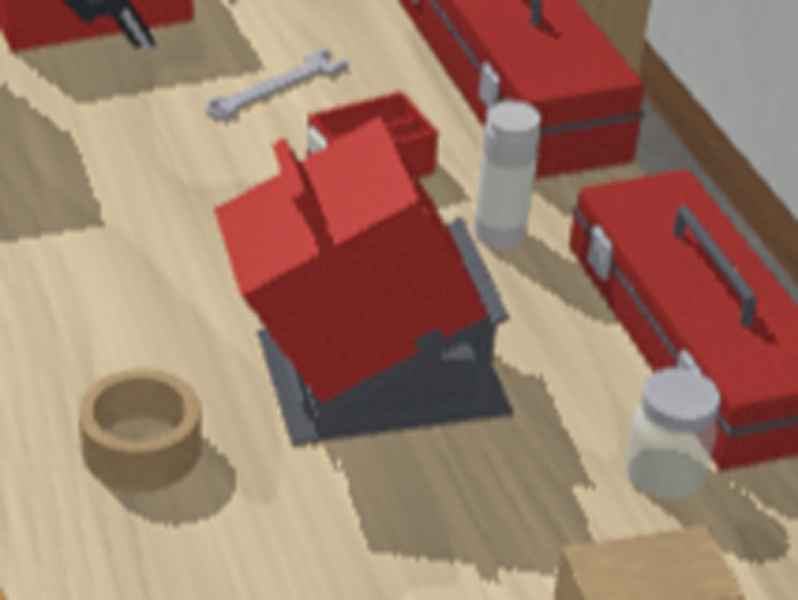

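The side view shows the stack closed and flush at about (340,270), with no gaps. The lid top is at 78.1 mm (78 nominal) and level, and the other things are undisturbed. Handing in.

```bash
python3 -c "
from plant import manip
print(manip.job_done())"
```

```text
the job is handed in; nothing more can be done
None
```

The loose bin and then the lid are stacked flush over all three lugs on the sloped base bin, and the job was handed in at about 30 s; the hand-in call returned no verdict.

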